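# Tip the iron tub of marble balls into the tray

## Robot

A 6-joint arm with a two-finger parallel gripper is mounted at the origin on the work surface. World frame = base frame: x ahead of the robot, y to its left, z up, the work surface at z = 0. Lengths are in m, angles in rad, forces in N, time in s.
With the tool pointing down it reaches from about 0.325 to 0.875 m from the base axis. Payload 4.4 kg.
Tool frame: the origin (TCP) lies at the very end of the fingers, on their centre line; the grasp point (between the pads) lies 19 mm behind it; z points along the fingers, y is the line along which they close (so a half turn about z gives the same grasp; the last joint's range is limited). The gripper opens to 85 mm and grips with 20 to 120 N. Pads are 22 mm wide; open, the fingers measure 114 mm over their backs; the gripper's body (76 mm by 85 mm) begins 54 mm behind the grasp point. The pads swing forward as they close: fully open they stand 13 mm farther back than shut.
Start: joints at [-1.49, 0.207, 1.542, -0, 1.393, -0.15], TCP at [0.132, -0.56, 0.231] pointing down, gripper open.
Joint ranges: [-2.73, 2.73], [-0.86, 2.22], [0.23, 2.46], [-1.11, 4.25], [0.08, 2.63], [-2.82, 2.82]. Speed limits (rad/s): [2.79, 2.79, 3.14, 3.14, 3.14, 3.14].

## Interface

Orientations are given as a unit quaternion [x, y, z, w].
In Python, from bench import r gives the robot as it stands. The module is installed in compiled form; this text tells all that it offers.
- The arm moves only by the shell command python3 -m handwheel 'ROWS' [FORCE]. ROWS is a JSON object of lists of equal length, an entry for each row: "offset": the shift along the tool's x, y, z in cm, a list of three; "turn": the turn about the tool's z in degrees; "claw": the finger opening in cm, from 0 to 8.54. In form: {"offset": [[tx, ty, tz], ...], "turn": [turn, ...], "claw": [claw, ...]}. A call has 1 to 12 rows; each row shifts and turns the commanded pose from where the row before left it, along the tool's axes as they then stand; what a row does not reach is not made up. A row lasts 1/10 s, in which the tool goes at most 50 mm and 8.59 degrees, less where a joint would pass 70% of its speed; a pose out of reach is approached as far as the arm can. A call is refused whole if a number of a shift passes 5 or a number of a turn 8.59, either way. A call with a gripper value outside its range is refused whole. The fingers move at their own pace and stop on an object; FORCE is the grip in N (left out, the last holds). Time passes only in rows, so rows that do not move let the fingers close. It gives the time, the measured TCP pose, the force, the opening and the grip force at its end, in the units of the state.
- r.get_state(): the state, without advancing time (a new reading comes with each control period).
- r.grab_frame(name): name is "side" or "top" or "wrist"; returns the picture (384x512x3 uint8, blue, green, red); there is no depth.
- r.get_calibration(name): a dict with "fx", "fy", "cx", "cy" (pixels), "k1" (the pictures are not rectified: a ray, as slopes to the right and down, at radius r is drawn at 1 + k1 r^2 times it, then the intrinsics apply), "rvec" (rotation vector, rad) and "tvec" (3), from world to camera coordinates, as OpenCV has them. Camera axes: x right, y down, z forward; pixel columns grow to the right and rows downward; lengths in m; the calibration is good to about 2 mm. A picture is of the moment at which its call begins: read the wrist's pose just before it. get_calibration takes no time and is no camera call; for the wrist camera it gives the pose at the moment of the call.
- r.job_done(): hands the job in; it is judged then, once.
The state is a dict: "t": time; "qpos": joint angles; "joint_vel": joint speeds; "joint_torque": joint torques, N m; "position": TCP position; "tcp_rot": TCP orientation; "ft_force": force on the tool from outside, world axes, zero at the start; "torque": the same for the moment, N m; "gripper_width": finger opening in m; "finger_force": force on a finger pad.
Only numpy, scipy, OpenCV 4.12 (cv2) and the standard library are available. Lean on these libraries where they do the work, as an engineer would, in place of code of your own. Each camera call takes 0.05 s, during which the arm holds its last target. There are 200 camera calls.

## Task

The heavy iron tub on the stone block holds four turned marble balls. Without lifting the tub off the block, take its handle and rock it forward on its front foot until all four balls have rolled down its lip into the plywood tray, and only then lower it back, without letting it drop, so that it stands upright on the block. Let go of it, and leave the mallet, the tin and the carved rosette where they are.

Things in the scene. Friction and masses are not known exactly. Their poses are not given: they have to be found in the camera images.
- tub: Open dark iron tub, 1.5 kg, free to rock. Origin: centre of the underside of its feet; z up, x the pouring direction. 130 (x) by 120 (y) mm, walls 4 mm thick, 94 mm high; floor top at z = 22 mm. Two rubber feet 18 mm high run across it under its front and back edges. Empty and tipped forward it balances near 53 degrees, a little sooner when loaded; beyond that it must be held back.
- tub_lip (a point): Middle of the end of the tub's lip, x = 152, z = 86 mm in the tub's frame. In place of a front wall the lip, 110 mm long and 120 wide, rises forward from x = 65, z = 18 mm at 38 degrees to the floor, between cheeks 60 mm high (top 133 mm above the origin). The balls roll out when the tub is tipped forward well past 38 degrees: 52 to 60 degrees is good.
- tub_grip (a point): Grasp point on the tub's handle, a level round wooden bar, 22 mm thick, that sticks out 70 mm backwards from the middle of its back wall. On the bar's axis, 50 mm behind the wall: x = -115, y = 0, z = 76 mm in the tub's frame. Axes: the tub's. Pinched from above with the fingers closing along the tub's y, the bar can turn between them as the tub rocks.
- tub_foot (a point): Middle of the lower front edge of the tub's front foot, x = 65, y = 0, z = 0 mm in the tub's frame: the edge, parallel to the tub's y, on which the tub rocks; it stays on the block's top. Its axes are the tub's.
- block: Fixed brown stone block, 200 by 200 mm and 70 mm high, under the tub. Origin: centre of its underside, on the table; x points towards the tray, and the tub's front foot stands up to 18 mm behind its +x edge.
- tray: Fixed square plywood tray, open at the top, 260 by 260 mm outside, walls 8 mm thick and 40 mm high. Origin: centre of its underside, on the table. It stands just beyond the block's +x edge, under the tub's lip.
- ball0_center (a point): Centre of one of four alike white marble balls, 36 mm in diameter, 66 g, lying loose on the tub's floor at the start.
- ball1_center (a point): Centre of one of four alike white marble balls, 36 mm in diameter, 66 g, lying loose on the tub's floor at the start.
- ball2_center (a point): Centre of one of four alike white marble balls, 36 mm in diameter, 66 g, lying loose on the tub's floor at the start.
- ball3_center (a point): Centre of one of four alike white marble balls, 36 mm in diameter, 66 g, lying loose on the tub's floor at the start.
- mallet: Bystander: wooden mallet standing on its round head, 70 mm wide, 220 mm high. Origin at the centre of its underside.
- tin: Bystander: closed tin, 66 mm wide, 85 mm high. Origin at the centre of its underside.
- rosette: Bystander: carved marble tile, 110 by 110 mm, 42 mm high. Origin at the centre of its underside.

How it is judged:
By the outcome, as a careful person would: the job done as asked, in the order asked, and still so for the second after the job is handed in, with the robot touching nothing.
It also fails if it takes over 48 s, if anything falls off the work surface, if the arm or the gripper's body presses on something with over 40 N, if the wrist force passes 120 N, or if a joint passes its speed limit or range.

## Working session

There is one attempt and no reset: what is moved stays moved. The work goes in short steps, Python scripts to look and compute and a shell command to move; the robot and the scene stay as the last step left them, time stands still between calls to the robot, and variables do not carry over. Pictures are saved under pics/ and viewed, at most 10 in all, crops included, and the job is handed in when it is done.

```bash
mkdir -p pics; python3 - <<'E'
from bench import r
import cv2
s=r.get_state();print(s)
for n in("side","top"):
    cv2.imwrite(f"pics/{n}0.png",r.grab_frame(n));print(n,r.get_calibration(n))
E
```

```text
{'t': 0.0, 'qpos': array([-1.49051502e+00,  2.07417852e-01,  1.54297302e+00,  1.88135921e-05,
        1.39349164e+00, -1.50539230e-01]), 'joint_vel': array([-0.0004303 ,  0.00083451,  0.00210712,  0.00057717,  0.00167378,
        0.00165783]), 'joint_torque': array([ 7.37694654e-05, -3.83035505e+01, -2.91599286e+01,  1.55370863e-06,
        1.04675931e-02,  7.19890920e-06]), 'position': array([ 0.1314575 , -0.55898982,  0.23011794]), 'tcp_rot': array([ 9.93347165e-01,  1.15152503e-01,  4.94636228e-05, -1.14389812e-03]), 'ft_force': array([ 0.1710258 , -0.38565918, -0.63270853]), 'torque': array([ 0.01563514, -0.00039868,  0.01057316]), 'finger_force': 0.0, 'gripper_width': 0.08562118333626936}
side {'fx': 387.73128297307954, 'fy': 387.73128297307954, 'cx': 249.81961368945355, 'cy': 190.2339501179439, 'k1': 0.010819448764279163, 'rvec': array([ 0.15257375, -2.86565069,  1.15322126]), 'tvec': array([0.5754519 , 0.1153401 , 1.42622155])}
top {'fx': 373.22531913869113, 'fy': 373.22531913869113, 'cx': 250.94800557530766, 'cy': 192.25066689280683, 'k1': -0.09969145763376312, 'rvec': array([ 2.15065345, -2.2109694 ,  0.06695646]), 'tvec': array([0.05471872, 0.60096532, 1.1815718 ])}
```

View pics/top0.png

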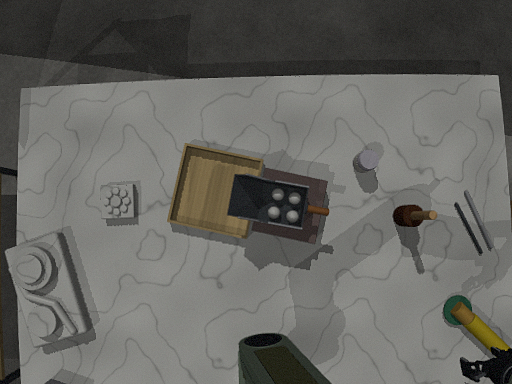

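View pics/side0.png

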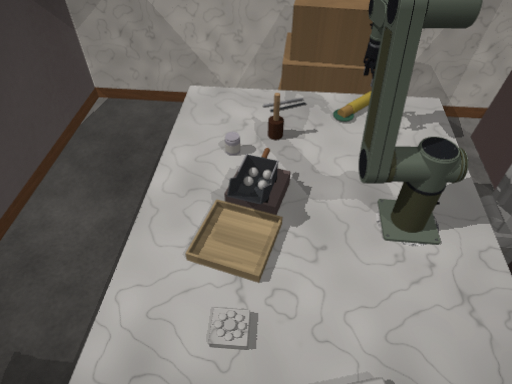

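The top view shows the tub at about (270,202), with its handle out to the right at (318,210). The tray is at (215,190), the tin at (368,160), the mallet at (410,215) and the rosette at (118,202). The tub pours to the left in the image.

```bash
cat > h.py <<'E'
import numpy as np, cv2
from bench import r
def ray(c,u,v):
    k=np.array([[c['fx'],0,c['cx']],[0,c['fy'],c['cy']],[0,0,1]])
    p=cv2.undistortPoints(np.array([[[u,v]]],float),k,np.array([c['k1'],0,0,0,0.]))[0,0]
    R=cv2.Rodrigues(c['rvec'])[0]
    return -R.T@c['tvec'],R.T@np.array([p[0],p[1],1])
def onz(c,u,v,z):
    o,d=ray(c,u,v);return o+d*(z-o[2])/d[2]
E
python3 - <<'E'
from h import *
im=cv2.imread('pics/top0.png');c=r.get_calibration('top')
a=cv2.resize(im[130:260,160:340],None,fx=4.4,fy=4.4,interpolation=cv2.INTER_CUBIC)
cv2.imwrite('pics/crop.png',a)
h=cv2.cvtColor(im,cv2.COLOR_BGR2HSV)
m=((h[...,0]<15)&(h[...,1]>130)&(h[...,2]>60)).astype(np.uint8)
n,l,st,ce=cv2.connectedComponentsWithStats(m)
for i in range(1,n):
    if st[i,4]>20:print(st[i],ce[i],onz(c,*ce[i],.15))
for nm,u,v,z in(("tin",368,160,.085),("mallet top",432,216,.22),("malletbase",407,217,.04),("rosette",118,202,.04)):print(nm,onz(c,u,v,z))
E
```

```text
[308 205  21  10  91] [318.38461538 209.67032967] [ 0.5375565  -0.15531522  0.15      ]
tin [ 0.68762565 -0.32732821  0.085     ]
mallet top [ 0.50928351 -0.45640146  0.22      ]
malletbase [ 0.50745571 -0.45976964  0.04      ]
rosette [0.58146019 0.46691727 0.04      ]
```

View pics/crop.png

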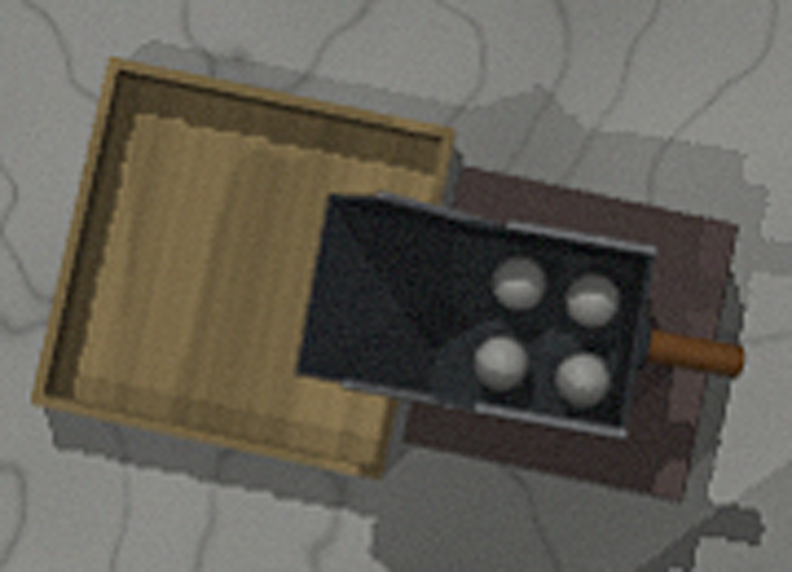

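The crop shows the tray's outer corners at (112,60), (453,130), (380,475) and (38,402). The tub's rear rim corners are at (655,247) and (625,432), the handle runs from (652,346) to (742,360), and the lip end from (328,196) to (299,375).

```bash
cat > m.py <<'E'
from h import *
c=r.get_calibration('top')
def P(x,y,z):return onz(c,160+(x+.5)/4.4-.5,130+(y+.5)/4.4-.5,z)
def ang(d):return np.degrees(np.arctan2(d[1],d[0]))
t=[P(*p,.04) for p in((112,60),(453,130),(380,475),(38,402))]
print('tray',np.mean(t,0),ang(t[0]-t[1]),ang(t[3]-t[2]))
b=[P(737,228,.07),P(683,498,.07)]
print('block back',np.mean(b,0),ang(b[0]-b[1])-90+180, np.linalg.norm(b[0]-b[1]))
w=[P(655,247,.164),P(625,432,.164)];print('back rim',np.mean(w,0),ang(w[0]-w[1])+90,np.linalg.norm(w[0]-w[1]))
l=[P(328,196,.156),P(299,375,.156)];print('lip',np.mean(l,0),ang(l[0]-l[1])+90,np.linalg.norm(l[0]-l[1]),'axis',ang(np.mean(l,0)-np.mean(w,0)),np.linalg.norm(np.mean(l,0)-np.mean(w,0)))
he=P(742,360,.146);hr=P(652,346,.146);print('handle',he,hr,ang(hr-he))
print(r.get_calibration('wrist'))
E
python3 m.py
```

```text
tray [0.61151997 0.15120239 0.04      ] 76.53687183778305 76.6225261674675
block back [ 0.53175921 -0.17704155  0.07      ] 76.43894517725178 0.19359557774822211
back rim [ 0.54680281 -0.11543683  0.164     ] 78.69141159777854 0.12095566357295026
lip [0.58808287 0.09460801 0.156     ] 79.44890652888066 0.11819603688705492 axis 78.8813777566255 0.2142122217935651
handle [ 0.53171456 -0.18441063  0.146     ] [ 0.54261463 -0.12551314  0.146     ] 79.51498428580919
{'fx': 268.57181713090563, 'fy': 268.57181713090563, 'cx': 253.73921498003807, 'cy': 193.08644693105407, 'k1': -0.037691928134104755, 'rvec': array([-2.2644662 ,  1.79543736,  0.28025684]), 'tvec': array([-0.57410938, -0.03833257,  0.38088659])}
```

```bash
python3 -m handwheel '{"offset":[[0,0,0],[0,0,0],[0,0,0],[0,0,0],[0,0,0],[0,0,0],[0,0,0],[0,0,0],[2.9,2,0],[2.9,2,0],[2.9,2,0],[2.9,2,0]],"turn":[-8.2,-8.2,-8.2,-8.2,-8.2,-8.2,-8.2,-8.2,0,0,0,0],"claw":[8.5,8.5,8.5,8.5,8.5,8.5,8.5,8.5,8.5,8.5,8.5,8.5]}' 35
python3 -m handwheel '{"offset":[[2.9,2,0],[2.9,2,0],[2.9,2,0],[2.9,2,0],[2.9,2,0],[2.9,2,0],[2.9,2,0],[2.9,2,0],[2.9,2,0],[2.9,2,0],[2.9,2,0],[0,0,0]],"turn":[0,0,0,0,0,0,0,0,0,0,0,0],"claw":[8.5,8.5,8.5,8.5,8.5,8.5,8.5,8.5,8.5,8.5,8.5,8.5]}'
python3 - <<'E'
from h import *
from scipy.spatial.transform import Rotation as R
s=r.get_state();c=r.get_calibration('wrist');im=r.grab_frame('wrist');cv2.imwrite('pics/w1.png',im)
M=R.from_quat(s['tcp_rot']).as_matrix();print(s['position'],M.round(3),s['ft_force'])
np.save('w1.npy',c,allow_pickle=True)
E
```

```text
t: 1.3
position: [0.2331, -0.4601, 0.2307]
tcp_rot: [0.773, 0.635, 0.0, -0.001]
ft_force: [-0.7, -0.4, -0.1]
gripper_width: 0.085
finger_force: 0.0
t: 2.5
position: [0.5121, -0.188, 0.2307]
tcp_rot: [0.771, 0.637, 0.001, -0.001]
ft_force: [-0.5, -0.2, 0.5]
gripper_width: 0.0848
finger_force: 0.0
[ 0.51210133 -0.18801251  0.23072651] [[ 0.189  0.982  0.   ]
 [ 0.982 -0.189  0.002]
 [ 0.002  0.    -1.   ]] [-0.54016193 -0.24961074  0.50987919]
```

View pics/w1.png

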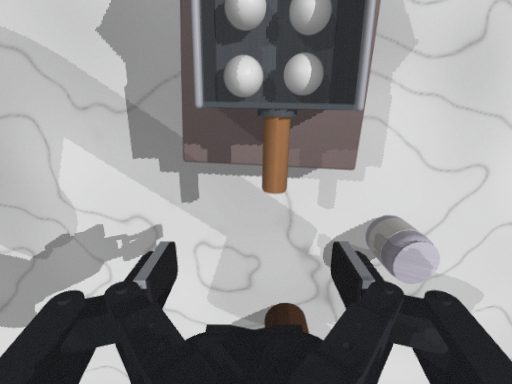

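The wrist view shows the handle from (278,117) down to (275,188) and the rear rim corners at (199,106) and (362,109). The tin is at lower right (405,250), clear of the fingers.

```bash
python3 - <<'E'
from h import *
c=np.load('w1.npy',allow_pickle=True).item();im=cv2.imread('pics/w1.png')
h=cv2.cvtColor(im,cv2.COLOR_BGR2HSV)
m=((h[...,0]<18)&(h[...,1]>130)&(h[...,2]>50)).astype(np.uint8);m[:100]=0;m[200:]=0
pts=[]
for v in(130,145,160,172):
    x=np.where(m[v,230:320])[0]+230;pts.append(onz(c,(x[0]+x[-1])/2,v,.146));print(x[0],x[-1],pts[-1])
d=pts[0]-pts[-1];print('ang',np.degrees(np.arctan2(d[1],d[0])))
w=[onz(c,*p,.164) for p in((199,106),(362,109))];d=w[0]-w[1];print(w,np.mean(w,0),np.degrees(np.arctan2(d[1],d[0]))-90, np.linalg.norm(d))
e=np.array([.189,.982]);f=np.array([.982,-.189]);tc=np.array([.5121,-.1880])
for p in pts+[np.mean(w,0)]:print('tool x,y',(p[:2]-tc)@e,(p[:2]-tc)@f)
E
```

```text
269 288 [ 0.54413852 -0.13321825  0.146     ]
267 286 [ 0.54044425 -0.14512279  0.146     ]
267 284 [ 0.53747875 -0.1575644   0.146     ]
268 285 [ 0.53657466 -0.16810645  0.146     ]
ang 77.76742405347902
[array([ 0.48742874, -0.1029189 ,  0.164     ]), array([ 0.60718717, -0.1280261 ,  0.164     ])] [ 0.54730796 -0.1154725   0.164     ] 78.15950063466937 0.12236197501302379
tool x,y 0.059850957537199885 0.02110807673657382
tool x,y 0.04746248694106584 0.019730259711876093
tool x,y 0.03468433864963522 0.019169606861081632
tool x,y 0.024161177244550996 0.020274234503366337
tool x,y 0.07787630747327186 0.020866517956196647
```

```bash
python3 -m handwheel '{"offset":[[1.4,1,0],[1.4,1,0],[0,0,2],[0,0,2],[0,0,2],[0,0,2],[0,0,1.5],[0,0,1],[0,0,0],[0,0,0],[0,0,0],[0,0,0]],"turn":[0,0,0,0,0,0,0,0,0,0,0,0],"claw":[6,6,6,6,6,6,6,6,6,2.8,1.5,1.5]}' 35
python3 -m handwheel '{"offset":[[0,0,0],[0,0,0],[0,0,0],[0,0,0]],"turn":[0,0,0,0],"claw":[1.5,1.5,1.5,1.5]}' 35
```

```text
t: 3.75
position: [0.5357, -0.168, 0.1276]
tcp_rot: [0.773, 0.635, 0.0, 0.001]
ft_force: [-2.2, -0.2, 1.5]
gripper_width: 0.0209
finger_force: 34.1
t: 4.15
position: [0.5358, -0.168, 0.1276]
tcp_rot: [0.773, 0.635, 0.0, 0.001]
ft_force: [-2.5, 0.3, 5.8]
gripper_width: 0.0209
finger_force: 34.5
```

```bash
python3 -c "
import numpy as np
def p(t):
    t=np.radians(t);return np.array([-18.4*np.cos(t)+7.6*np.sin(t),18.4*np.sin(t)+7.6*np.cos(t)])
for a,b,n in((0,8,6),(8,16,4),(16,24,4),(24,32,4),(32,40,6),(40,46,6),(46,50,4),(50,54,4),(54,56,2),(56,58,2)):print(a,b,n,(p(b)-p(a)).round(2),((p(b)-p(a))/n).round(3))"
```

```text
0 8 6 [1.24 2.49] [0.206 0.414]
8 16 4 [1.57 2.29] [0.393 0.573]
16 24 4 [1.87 2.05] [0.469 0.512]
24 32 4 [2.14 1.77] [0.535 0.442]
32 40 6 [2.37 1.45] [0.394 0.242]
40 46 6 [1.9  0.87] [0.316 0.144]
46 50 4 [1.31 0.47] [0.327 0.116]
50 54 4 [1.34 0.37] [0.335 0.093]
54 56 2 [0.68 0.15] [0.339 0.076]
56 58 2 [0.68 0.13] [0.342 0.064]
```

```bash
python3 -m handwheel '{"offset":[[0.2,0,-0.4],[0.2,0,-0.4],[0.2,0,-0.41],[0.2,0,-0.41],[0.2,0,-0.41],[0.2,0,-0.41],[0,0,0]],"turn":[0,0,0,0,0,0,0],"claw":[1.5,1.5,1.5,1.5,1.5,1.5,1.5]}' 35
```

```text
t: 4.85
position: [0.5376, -0.1552, 0.1511]
tcp_rot: [0.773, 0.635, 0.0, -0.0]
ft_force: [0.7, -3.6, -3.7]
gripper_width: 0.0212
finger_force: 34.5
```

```bash
python3 -m handwheel '{"offset":[[0.4,0,-0.57],[0.4,0,-0.57],[0.4,0,-0.57],[0.4,0,-0.57],[0.47,0,-0.51],[0.47,0,-0.51],[0.47,0,-0.51],[0.47,0,-0.51],[0,0,0]],"turn":[0,0,0,0,0,0,0,0,0],"claw":[1.5,1.5,1.5,1.5,1.5,1.5,1.5,1.5,1.5]}' 35
python3 - <<'E'
from h import *
a=r.grab_frame('top');b=r.grab_frame('side')
cv2.imwrite('pics/t2.png',np.vstack([cv2.resize(a[130:260,160:340],None,fx=3,fy=3),cv2.resize(b[130:200,190:310],(540,210))[:200]]))
E
```

```text
t: 5.75
position: [0.5445, -0.1203, 0.1943]
tcp_rot: [0.772, 0.635, 0.001, -0.0]
ft_force: [0.7, 1.2, -5.7]
gripper_width: 0.0208
finger_force: 34.7
```

View pics/t2.png

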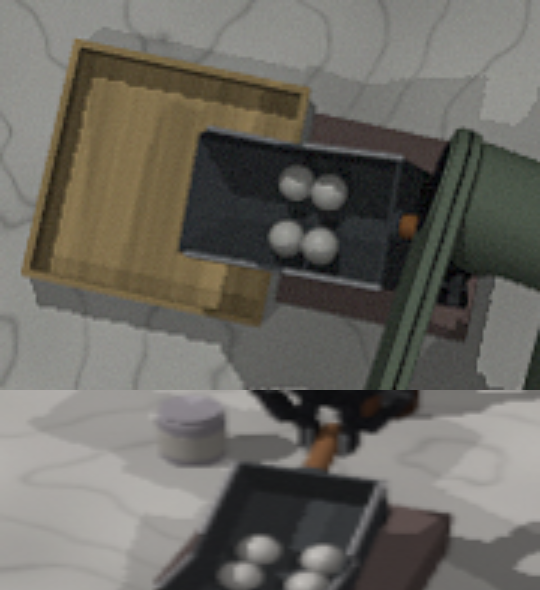

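The tub is tipped about 24° on its front foot and the bar is turning in the fingers. The balls have rolled forward to about (300,215) in the top crop and none has come out yet. I'll carry on tipping.

```bash
python3 -m handwheel '{"offset":[[0.53,0,-0.44],[0.53,0,-0.44],[0.53,0,-0.44],[0.53,0,-0.44],[0.39,0,-0.24],[0.39,0,-0.24],[0.39,0,-0.24],[0.39,0,-0.24],[0.39,0,-0.24],[0.39,0,-0.24],[0,0,0]],"turn":[0,0,0,0,0,0,0,0,0,0,0],"claw":[1.5,1.5,1.5,1.5,1.5,1.5,1.5,1.5,1.5,1.5,1.5]}' 35
python3 -m handwheel '{"offset":[[0.32,0,-0.15],[0.32,0,-0.15],[0.32,0,-0.14],[0.32,0,-0.14],[0.32,0,-0.14],[0.32,0,-0.14],[0.33,0,-0.12],[0.33,0,-0.12],[0.33,0,-0.12],[0.33,0,-0.12],[0,0,0],[0,0,0]],"turn":[0,0,0,0,0,0,0,0,0,0,0,0],"claw":[1.5,1.5,1.5,1.5,1.5,1.5,1.5,1.5,1.5,1.5,1.5,1.5]}' 35
```

```text
t: 6.95
position: [0.5532, -0.0771, 0.2262]
tcp_rot: [0.772, 0.635, 0.0, -0.0]
ft_force: [1.8, 0.9, -6.2]
gripper_width: 0.0207
finger_force: 35.5
t: 8.15
position: [0.5594, -0.0462, 0.2395]
tcp_rot: [0.773, 0.635, 0.0, 0.0]
ft_force: [2.6, -1.3, -4.0]
gripper_width: 0.0209
finger_force: 36.1
```

```bash
python3 -m handwheel '{"offset":[[0.33,0,-0.1],[0.33,0,-0.1],[0.33,0,-0.1],[0.33,0,-0.09],[0.34,0,-0.08],[0.34,0,-0.07],[0,0,0],[0,0,0],[0,0,0],[0,0,0],[0,0,0],[0,0,0]],"turn":[0,0,0,0,0,0,0,0,0,0,0,0],"claw":[1.5,1.5,1.5,1.5,1.5,1.5,1.5,1.5,1.5,1.5,1.5,1.5]}' 35
python3 - <<'E'
from h import *
a=r.grab_frame('top');b=r.grab_frame('side')
cv2.imwrite('pics/t3.png',np.vstack([cv2.resize(a[130:260,160:340],None,fx=2,fy=2),cv2.resize(b[140:285,180:310],(360,400))]))
E
```

```text
t: 9.35
position: [0.5632, -0.0266, 0.2448]
tcp_rot: [0.773, 0.635, 0.0, 0.0]
ft_force: [2.8, -1.4, -2.2]
gripper_width: 0.0208
finger_force: 36.2
```

View pics/t3.png

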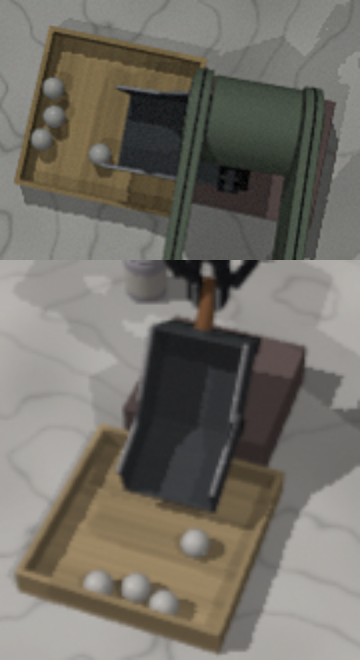

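All four balls are in the tray: three lie along the far wall and one is just beyond the lip at (195,543). The tub is empty at about 56°, so I'll lower it back along the same arc.

```bash
python3 -m handwheel '{"offset":[[-0.34,0,0.07],[-0.34,0,0.08],[-0.33,0,0.09],[-0.33,0,0.1],[-0.33,0,0.1],[-0.33,0,0.1],[-0.33,0,0.12],[-0.33,0,0.12],[-0.33,0,0.12],[-0.33,0,0.12],[-0.32,0,0.14],[-0.32,0,0.14]],"turn":[0,0,0,0,0,0,0,0,0,0,0,0],"claw":[1.5,1.5,1.5,1.5,1.5,1.5,1.5,1.5,1.5,1.5,1.5,1.5]}' 35
python3 -m handwheel '{"offset":[[-0.32,0,0.14],[-0.32,0,0.14],[-0.32,0,0.15],[-0.32,0,0.15],[-0.39,0,0.24],[-0.39,0,0.24],[-0.39,0,0.24],[-0.39,0,0.24],[-0.39,0,0.24],[-0.39,0,0.24],[0,0,0],[0,0,0]],"turn":[0,0,0,0,0,0,0,0,0,0,0,0],"claw":[1.5,1.5,1.5,1.5,1.5,1.5,1.5,1.5,1.5,1.5,1.5,1.5]}' 35
python3 -m handwheel '{"offset":[[-0.53,0,0.44],[-0.53,0,0.44],[-0.53,0,0.44],[-0.53,0,0.44],[-0.47,0,0.51],[-0.47,0,0.51],[-0.47,0,0.51],[-0.47,0,0.51],[0,0,0]],"turn":[0,0,0,0,0,0,0,0,0],"claw":[1.5,1.5,1.5,1.5,1.5,1.5,1.5,1.5,1.5]}' 35
```

```text
t: 10.65
position: [0.5554, -0.0659, 0.232]
tcp_rot: [0.773, 0.635, -0.0, 0.0]
ft_force: [1.9, -1.0, 3.0]
gripper_width: 0.0209
finger_force: 35.6
t: 11.85
position: [0.5481, -0.1009, 0.2111]
tcp_rot: [0.773, 0.635, -0.0, -0.0]
ft_force: [2.0, -2.3, 2.1]
gripper_width: 0.0205
finger_force: 34.4
t: 12.75
position: [0.5397, -0.1402, 0.172]
tcp_rot: [0.773, 0.635, -0.001, -0.001]
ft_force: [1.4, -1.6, -0.4]
gripper_width: 0.0205
finger_force: 34.5
```

```bash
python3 -m handwheel '{"offset":[[-0.4,0,0.57],[-0.4,0,0.57],[-0.4,0,0.57],[-0.4,0,0.57],[-0.2,0,0.4],[-0.2,0,0.4],[-0.2,0,0.4],[-0.1,0,0.2],[-0.1,0,0.2],[-0.1,0,0.2],[0,0,0]],"turn":[0,0,0,0,0,0,0,0,0,0,0],"claw":[1.5,1.5,1.5,1.5,1.5,1.5,1.5,1.5,1.5,1.5,1.5]}' 35
python3 -m handwheel '{"offset":[[-0.1,0,0.2],[-0.1,0,0.2],[-0.05,0,0.1],[0,0,0],[0,0,0]],"turn":[0,0,0,0,0],"claw":[1.5,1.5,1.5,1.5,1.5]}' 35
```

```text
t: 13.85
position: [0.5357, -0.1646, 0.1325]
tcp_rot: [0.773, 0.635, 0.0, -0.0]
ft_force: [-0.4, -0.6, -2.2]
gripper_width: 0.0202
finger_force: 34.3
t: 14.35
position: [0.5366, -0.1658, 0.1313]
tcp_rot: [0.772, 0.635, 0.002, 0.0]
ft_force: [-4.5, 6.2, 13.2]
gripper_width: 0.021
finger_force: 35.9
```

```bash
python3 -m handwheel '{"offset":[[0,0,-0.2],[0,0,0]],"turn":[0,0],"claw":[1.5,1.5]}' 35
python3 - <<'E'
from h import *
a=r.grab_frame('top');b=r.grab_frame('side')
cv2.imwrite('pics/t4.png',np.vstack([cv2.resize(a[130:260,160:340],None,fx=2,fy=2),cv2.resize(b[140:285,180:310],(360,330))]))
E
```

```text
t: 14.55
position: [0.5366, -0.1656, 0.1316]
tcp_rot: [0.772, 0.635, 0.002, 0.0]
ft_force: [-1.6, 6.2, 5.3]
gripper_width: 0.0205
finger_force: 35.4
```

View pics/t4.png

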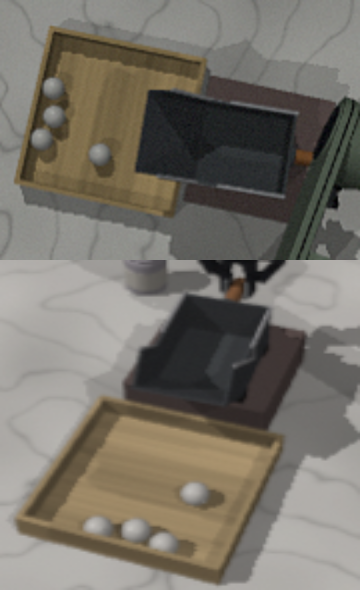

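The tub is upright on the block and all four balls are in the tray. I'll relieve the residual force, let go and rise clear.

```bash
python3 -m handwheel '{"offset":[[0.2,-0.1,0],[0,0,0],[0,0,0],[0,0,0],[0,0,0],[0,0,0],[0,0,-1],[0,0,-2],[0,0,-3],[0,0,-3],[0,0,-3],[0,0,-3]],"turn":[0,0,0,0,0,0,0,0,0,0,0,0],"claw":[1.5,2.5,3,4,5,5,5,5,5,5,5,5]}' 20
python3 -m handwheel '{"offset":[[-3,0,-3],[-3,0,0],[-2,0,0],[-1,0,0],[0,0,0],[0,0,0]],"turn":[0,0,0,0,0,0],"claw":[5,5,5,5,5,5]}'
python3 - <<'E'
from h import *
a=r.grab_frame('top');b=r.grab_frame('side')
cv2.imwrite('pics/t5.png',np.vstack([a[110:260],b[80:360]]))
E
```

```text
t: 15.85
position: [0.5347, -0.1649, 0.2818]
tcp_rot: [0.773, 0.635, 0.0, 0.0]
ft_force: [0.6, -0.6, -0.1]
gripper_width: 0.0498
finger_force: 0.0
t: 16.45
position: [0.5172, -0.2525, 0.3095]
tcp_rot: [0.773, 0.635, 0.0, -0.0]
ft_force: [0.4, -0.7, 0.8]
gripper_width: 0.0501
finger_force: 0.0
```

View pics/t5.png

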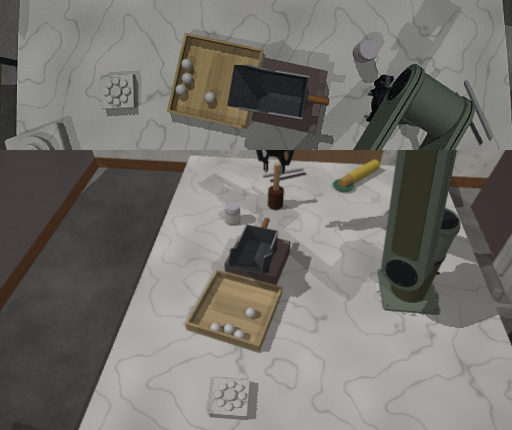

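The tub stands upright and empty at about (268,90) in the top view. The four balls are in the tray, the gripper is clear, and the mallet, tin and rosette haven't moved.

```bash
python3 -c "
from bench import r
print(r.job_done())"
```

```text
the job is handed in; nothing more can be done
None
```

The job is handed in at about 16.5 s: all four balls are in the tray, the tub is upright on the block and released, and the mallet, tin and rosette were left untouched; the judge's verdict was not shown.

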